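# Slide the lid into its case until it clicks

## Robot

A 6-joint arm with a two-finger parallel gripper is mounted at the origin on the work surface. World frame = base frame: x ahead of the robot, y to its left, z up, the work surface at z = 0. Lengths are in m, angles in degrees, forces in N, time in s.
With the tool pointing down it reaches from about 0.25 to 0.725 m from the base axis. Payload 9.7 kg.
Tool frame: the origin (TCP) lies midway between the tips of the shut fingers; the grasp point (between the pads) lies 19 mm behind it; z points along the fingers, y is the line along which they close (so a half turn about z gives the same grasp; the last joint's range is limited). The gripper opens to 85 mm and grips with 20 to 120 N. Pads are 22 mm wide; open, the fingers measure 114 mm over their backs; the gripper's body (76 mm by 85 mm) begins 54 mm behind the grasp point. The pads swing forward as they close: fully open they stand 13 mm farther back than shut.
Start: joints at [-75.229, 4.979, 10.078, 95.1, 0, 90], TCP at [0.14, -0.532, 0.231] pointing down, gripper open.
Joint ranges: [-179.16, 179.16], [-48.56, 103.87], [-65.8, 70.77], [-126.05, 130.52], [-82.76, 87.17], [-180, 180]. Speed limits (degrees/s): [127.2, 127.2, 147.25, 180, 180, 180].

## Interface

Orientations are given as [roll, pitch, yaw] about the fixed x, y, z axes, in that order (R = Rz(yaw) Ry(pitch) Rx(roll)).
In Python, from workcell import bot gives the robot as it stands.
- The arm moves only by the shell command python3 -m crank 'ROWS' [FORCE]. ROWS is JSON, a list of rows, each an object with "gripper": the finger opening in mm, from 0 to 85.4; "travel": the shift along the tool's x, y, z in mm, a list of three; "twist": the turn, a rotation vector about the tool's x, y, z in rad, a list of three. In form: [{"gripper": gripper, "travel": [tx, ty, tz], "twist": [rx, ry, rz]}, ...]. A call has 1 to 12 rows; each row shifts and turns the commanded pose from where the row before left it, along the tool's axes as they then stand; what a row does not reach is not made up. A row lasts 1/8 s, in which the tool goes at most 62.5 mm and 10.7 degrees, less where a joint would pass 70% of its speed; a pose out of reach is approached as far as the arm can. A call is refused whole if a number of a shift passes 62.5 or a number of a turn 0.188, either way. A call with a gripper value outside its range is refused whole. The fingers move at their own pace and stop on an object; FORCE is the grip in N (left out, the last holds). Time passes only in rows, so rows that do not move let the fingers close. It gives the time, the measured TCP pose, the force, the opening and the grip force at its end, in the units of the state.
- bot.get_obs(): the state, without advancing time (a new reading comes with each control period).
- bot.camera(name): name is "side" or "top" or "wrist"; returns the picture (480x640x3 uint8, red, green, blue); there is no depth.
- bot.calibration(name): a dict with "vfov" (degrees; the focal length in pixels is half the picture's height over the tangent of half this angle, whatever the lens; pixels are square), "cx", "cy" (the principal point, pixels), "camera_from_world" (4x4, takes a point from world to camera coordinates). Camera axes: x right, y down, z forward; pixel columns grow to the right and rows downward; lengths in m; the calibration is good to about 2 mm. The wrist camera is an equidistant fisheye: a pixel r from the principal point sees the ray r / f radians off the axis. A picture is of the moment at which its call begins: read the wrist's pose just before it. calibration takes no time and is no camera call; for the wrist camera it gives the pose at the moment of the call.
- bot.job_done(): hands the job in; it is judged then, once.
The state is a dict: "time": time; "q": joint angles; "qd": joint speeds; "joint_efforts": joint torques, N m; "ee_pos": TCP position; "tcp_rot": TCP orientation; "wrist_force": force on the tool from outside, world axes, zero at the start; "torque": the same for the moment, N m; "opening": finger opening in m; "grasp_force": force on a finger pad.
Only numpy, scipy, OpenCV 4.12 (cv2) and the standard library are available. Lean on these libraries where they do the work, as an engineer would, in place of code of your own. Each camera call takes 0.05 s, during which the arm holds its last target. There are 200 camera calls.

## Task

Close the clear case on the orange crate: feed its loose lid, beak end first and ridge up, into the case's track from the open end, and slide it fully home against the grey end stop, so that the little catch springs up behind it. The stop is set differently each time: feel for it and do not ram it, and leave everything else on the crate where it is.

Things in the scene. Friction and masses are not known exactly. Their poses are not given: they have to be found in the camera images.
- lid_center (a point): Loose flat milky plastic lid, lying ridge up on the crate's top (which is 160 mm above the work surface). 128 mm long (its x), 60 mm wide (y), 5 mm thick (z, up), about 50 g. Point: the middle of the plate, 2.5 mm above its underside. The +x end is the beak that goes in first: the last 8 mm are thinned from the top to 3 mm and narrowed to 54 mm.
- lid_tail (a point): Middle of the lid's rear edge, 64 mm behind its centre, 2.5 mm above its underside; same axes. Here a ridge 36 mm wide (y), 6 mm long (x), 4 mm high stands on top, level with the rear edge. Grip the lid across its 60 mm width, near this end; fingers there cannot pass the track's sides, so for the last part it is let go and pushed forward on this edge.
- case: Clear plastic case fixed on the crate's top, 186 mm long, 70 wide, 46 high. Origin on its underside; x along the track, +x the way the lid slides in, z up. Walls from x = -88 (open end) to +98 mm. Groove along each side: ledge (top z = 34, |y| from 24.5), lip above it (z = 42 to 46, |y| from 25.5), wall at |y| = 31.5 mm. Play: 1.5 mm each side, 3 mm in height.
- mouth (a point): Middle of the case's open end, at ledge-top height: case x = -88, y = 0, z = 34 mm. The ledges run on out of it for 30 mm (to x = -118) as a lead-in to rest the beak on; lips and side walls flare out by about 4 mm over the first 11 mm outside, so the beak must be set down beyond them. Between the lips a gap 51 mm wide stays open along the middle for a pusher.
- home (a point): Case x = 0, y = 0, z = 36.5 mm: the lid's centre would be here if home at the adjuster's shortest setting. The adjuster (a rigid grey end stop across the track's far end, with the catch on the same strip) is locked 2 to 24 mm further in, differently each time, and its setting is not given: home is where the lid's beak is felt to meet the stop, centre at case x = 2 to 24 mm.
- latch (a joint): The sprung catch, a nub behind the lid when home: y = 17.5 to 23.5 mm, 4.5 mm above the ledges when up, a ramp about 10 mm long facing the mouth, its steep face 1.5 mm behind the home lid's rear edge. Value: metres pressed down, 0 up, at most 0.006. The lid meets the ramp (a few newtons), keeps it down with 1 to 3 N of drag, and frees it only in its last 1.5 mm.
- cup_center (a point): Bystander: steel cup, 72 mm across, 78 mm high, standing on the crate; point half-way up.
- massager: Bystander: wooden ball massager, 160 mm long (its y), 40 mm high; origin under its centre.
- exerciser: Bystander: chrome finger exerciser, a U about 75 by 70 mm, 16 mm high; origin under its centre.
- ring: Bystander: red silicone ring, 68 mm across, 14 mm high; origin under its centre.
- dumbbell: Bystander: small 1 kg dumbbell, 140 mm long (its y), 52 mm high; origin under its centre.
- balm: Bystander: amber jar, 48 mm across, 45 mm high; origin under its centre.
- cork: Bystander: cork block, 50 by 30 by 22 mm; origin under its centre.
Not all that is in view belongs to the job. There is more than one size of the part that bears lid_center; the job needs the largest.

How it is judged:
By the outcome, as a careful person would: the job done as asked, in the order asked, and still so for the second after the job is handed in, with the robot touching nothing.
It also fails if it takes over 53 s, if anything falls off the work surface, if the arm or the gripper's body presses on something with over 40 N, if the wrist force passes 120 N, or if a joint passes its speed limit or range.

## Working session

There is one attempt and no reset: what is moved stays moved. The work goes in short steps, Python scripts to look and compute and a shell command to move; the robot and the scene stay as the last step left them, time stands still between calls to the robot, and variables do not carry over. Pictures are saved under pics/ and viewed, at most 10 in all, crops included, and the job is handed in when it is done.

```bash
mkdir -p pics; ls
python3 - <<'E'
from workcell import bot
import cv2
for n in("top","side"):
    im=bot.camera(n); cv2.imwrite(f"pics/{n}0.png",im[:,:,::-1])
    c=bot.calibration(n); print(n,c)
o=bot.get_obs(); print(o)
E
```

```text
pics
top {'vfov': 48.90732034268248, 'cx': 313.4599773362186, 'cy': 248.24077571094023, 'camera_from_world': array([[ 1.76804224e-03, -9.99955341e-01, -9.28388318e-03,
        -7.62687400e-02],
       [-9.88121574e-01, -3.20364912e-04, -1.53673850e-01,
         5.90156074e-01],
       [ 1.53664013e-01,  9.44530712e-03, -9.88078012e-01,
         1.17669060e+00],
       [ 0.00000000e+00,  0.00000000e+00,  0.00000000e+00,
         1.00000000e+00]])}
side {'vfov': 42.398428364690325, 'cx': 308.13591104187793, 'cy': 241.90500759446215, 'camera_from_world': array([[-7.25208118e-01, -6.88529561e-01,  4.78711452e-04,
         3.67582021e-01],
       [-5.24268036e-01,  5.51745271e-01, -6.48629464e-01,
         4.14543967e-01],
       [ 4.46336433e-01, -4.70642326e-01, -7.61104191e-01,
         1.09737727e+00],
       [ 0.00000000e+00,  0.00000000e+00,  0.00000000e+00,
         1.00000000e+00]])}
{'time': 0.1, 'q': array([-7.52284266e+01,  5.00907693e+00,  1.00393210e+01,  9.50978010e+01,
       -4.88282849e-04,  9.00008554e+01]), 'qd': array([-0.00728317,  0.01963563,  0.08501254,  0.0557203 ,  0.10165475,
        0.00776609]), 'joint_efforts': array([-3.11900134e-03, -5.21558976e+01,  4.65655804e+01,  1.60133850e-02,
       -1.32463265e-04,  2.86392401e-05]), 'ee_pos': array([ 0.14018074, -0.53164018,  0.23064605]), 'tcp_rot': array([-1.79932443e+02,  4.89291139e-04,  1.47707186e+01]), 'wrist_force': array([-0.0524887 ,  0.12346473, -0.23932064]), 'torque': array([-0.00691172, -0.01837005, -0.0155417 ]), 'grasp_force': 0.0, 'opening': 0.08555954869165963}
```

View pics/top0.png

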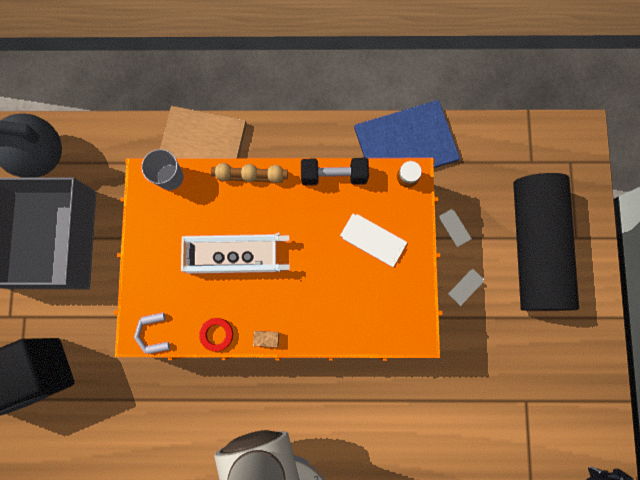

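View pics/side0.png

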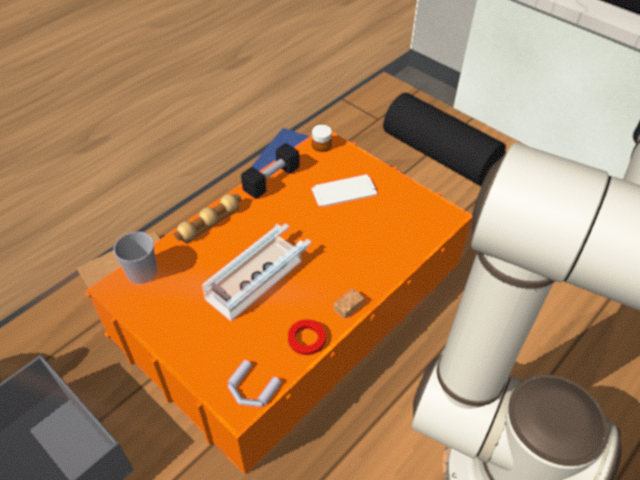

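The top view shows the case at (182–290, 236–272) with its mouth to the right (-y world) and the lid at about (374,240). I need crops to find the ridge end.

```bash
cat > h.py <<'E'
import numpy as np
from workcell import bot
def pix2w(n,u,v,z,c=None):
    c=c or bot.calibration(n); f=240/np.tan(np.radians(c['vfov']/2)); T=c['camera_from_world']; R=T[:3,:3]; o=-R.T@T[:3,3]
    a=np.array([u-c['cx'],v-c['cy']])
    if n=='wrist':
        r=np.hypot(*a); th=r/f; d=np.array([*(a/max(r,1e-9)*np.sin(th)),np.cos(th)])
    else: d=np.array([*(a/f),1])
    d=R.T@d; return o+d*(z-o[2])/d[2]
def w2pix(n,p,c=None):
    c=c or bot.calibration(n); f=240/np.tan(np.radians(c['vfov']/2)); q=(c['camera_from_world']@[*p,1])[:3]
    if n=='wrist':
        r=np.hypot(q[0],q[1]); th=np.arctan2(r,q[2]); return np.array([c['cx'],c['cy']])+q[:2]/r*f*th
    return np.array([c['cx'],c['cy']])+f*q[:2]/q[2]
E
python3 - <<'E'
import cv2,numpy as np
t=cv2.imread("pics/top0.png")
a=cv2.resize(t[205:275,330:415],None,fx=7,fy=7,interpolation=cv2.INTER_CUBIC)
b=cv2.resize(t[228:280,174:304],None,fx=6,fy=6,interpolation=cv2.INTER_CUBIC)
a=cv2.convertScaleAbs(a,alpha=.9)
im=np.zeros((600,800,3),np.uint8); 
a=cv2.resize(t[210:270,335:411],None,fx=4.5,fy=4.5,interpolation=cv2.INTER_CUBIC)
s=cv2.imread("pics/side0.png")[170:212,303:383]; s=cv2.resize(s,None,fx=5,fy=5,interpolation=cv2.INTER_CUBIC)
im[:270,:342]=a; im[:210,400:800]=s; im[280:280+312,:780]=b
cv2.imwrite("pics/c1.png",im)
E
```

```text
(no output)
```

View pics/c1.png

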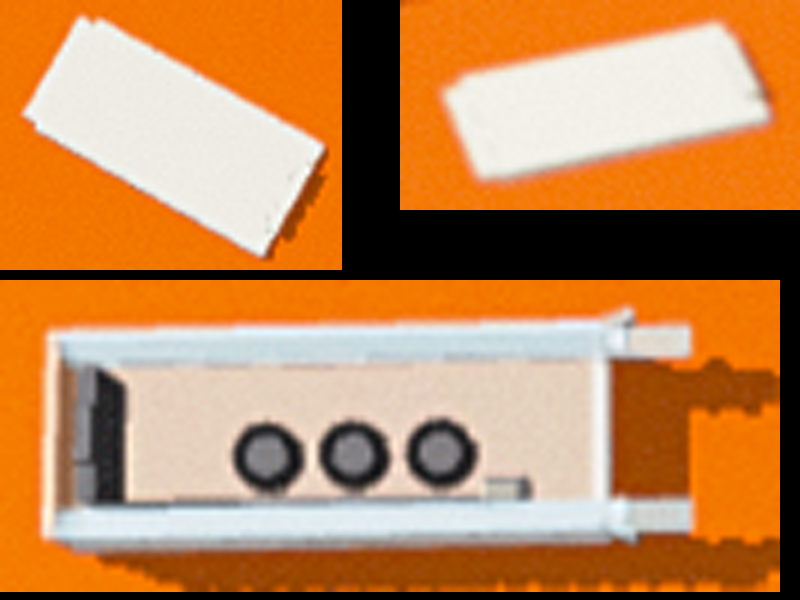

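Run:
```python
from h import *
P=lambda u,v,z:pix2w("top",u,v,z)
t1,t2=P(407.4,243.3,.165),P(393.7,267.3,.165); b1,b2=P(353.2,213.8,.163),P(339.9,235.6,.163)
print("lid",t1,t2,b1,b2,'w',np.linalg.norm(t1-t2),np.linalg.norm(b1-b2))
t=(t1+t2)/2;b=(b1+b2)/2;d=b-t;print('len',np.linalg.norm(d),'yaw',np.degrees(np.arctan2(d[1],d[0])),'cen',(t+b)/2,'tail',t)
# case
m1,m2=P(289.2,238.1,.194),P(289.2,267,.194)
e1,e2=P(182,236.3,.206),P(181.5,269.5,.206)
print('ledge ends',m1,m2,np.linalg.norm(m1-m2),'far',e1,e2,np.linalg.norm(e1-e2))
m=(m1+m2)/2;e=(e1+e2)/2;d=e-m;print('len(216)',np.linalg.norm(d[:2]),'yaw',np.degrees(np.arctan2(d[1],d[0])),m)
# lips edges outer lines at top z .206
for a in [((236,.0)),]: pass
L=[P(174+u/6,228+(v-280)/6,.206) for u,v in [(60,331),(600,320),(60,540),(600,537),(60,367),(600,360),(60,507),(600,500)]]
for l in L: print(l)
```

```text
lid [ 0.58210461 -0.27267444  0.165     ] [ 0.53171951 -0.24305931  0.165     ] [ 0.64547804 -0.16047873  0.163     ] [ 0.59876186 -0.13215775  0.163     ] w 0.05844411332129807 0.054630398494663265
len 0.129225253394538 yaw 59.69076038900318 cen [ 0.589516   -0.20209256  0.164     ] tail [ 0.55691206 -0.25786687  0.165     ]
ledge ends [ 0.58799424 -0.02761187  0.194     ] [ 0.52874271 -0.0281354   0.194     ] 0.05925384545913929 far [0.58954949 0.18827841 0.206     ] [0.52213864 0.18657456 0.206     ] 0.06743237840109496
len(216) 0.21531491701301664 yaw 90.67176603887623 [ 0.55836847 -0.02787364  0.194     ]
[0.58913988 0.18421478 0.206     ]
[0.59291474 0.00244166 0.206     ]
[0.51845811 0.18141895 0.206     ]
[0.5195936  0.00146889 0.206     ]
[0.57686117 0.1837291  0.206     ]
[0.57928151 0.00226078 0.206     ]
[0.5295222  0.18185659 0.206     ]
[0.53198529 0.00163329 0.206     ]
```

```bash
python3 -m crank '[{"gripper":85,"travel":[43.8,-15.2,-3],"twist":[0,0,0]},{"gripper":85,"travel":[43.8,-15.2,-3],"twist":[0,0,0]},{"gripper":85,"travel":[43.8,-15.2,-3],"twist":[0,0,0]},{"gripper":85,"travel":[43.8,-15.2,-3],"twist":[0,0,0]},{"gripper":85,"travel":[43.8,-15.2,-3],"twist":[0,0,0]},{"gripper":85,"travel":[43.8,-15.2,-3],"twist":[0,0,0]},{"gripper":85,"travel":[43.8,-15.2,-3],"twist":[0,0,0]},{"gripper":85,"travel":[43.8,-15.2,-3],"twist":[0,0,0]},{"gripper":85,"travel":[43.8,-15.2,-3],"twist":[0,0,0]},{"gripper":85,"travel":[43.8,-15.2,-3],"twist":[0,0,0]},{"gripper":85,"travel":[43.8,-15.2,-3],"twist":[0,0,0]}]' && python3 -m crank '[{"gripper":68,"travel":[0,0,0],"twist":[0,0,-0.157]},{"gripper":68,"travel":[0,0,0],"twist":[0,0,-0.157]},{"gripper":68,"travel":[0,0,0],"twist":[0,0,-0.157]},{"gripper":68,"travel":[0,0,0],"twist":[0,0,-0.157]},{"gripper":68,"travel":[0,0,0],"twist":[0,0,-0.157]},{"gripper":68,"travel":[0,0,0],"twist":[0,0,0]}]'
python3 - <<'E'
from h import *
import cv2
o=bot.get_obs(); print(o['ee_pos'],o['tcp_rot'],o['opening'],o['q'])
c=bot.calibration("wrist"); im=bot.camera("wrist"); cv2.imwrite("pics/w1.png",im[:,:,::-1]); np.save("w1.npy",c,allow_pickle=True)
T=c['camera_from_world'];print(-T[:3,:3].T@T[:3,3],T[2,:3],c['vfov'])
E
```

```text
time: 1.48
ee_pos: [0.5646, -0.2463, 0.264]
tcp_rot: [-180.0, 0.0, 14.8]
wrist_force: [0.6, -0.5, -0.7]
opening: 0.0851
grasp_force: 0.0
time: 2.22
ee_pos: [0.5634, -0.2473, 0.2638]
tcp_rot: [-180.0, 0.0, 59.7]
wrist_force: [-0.3, 0.2, 1.2]
opening: 0.068
grasp_force: 0.0
[ 0.5633887  -0.24727957  0.26384741] [-1.79953835e+02  5.74889657e-03  5.96884737e+01] 0.06795940652310224 [-2.36971937e+01  1.54050055e+01  2.56890558e+01  1.00330571e+02
 -3.93053253e-04  9.66143351e+01]
[ 0.60490991 -0.17830517  0.40656417] [-0.16044051 -0.27197458 -0.94883543] 65.70646984690485
```

View pics/w1.png

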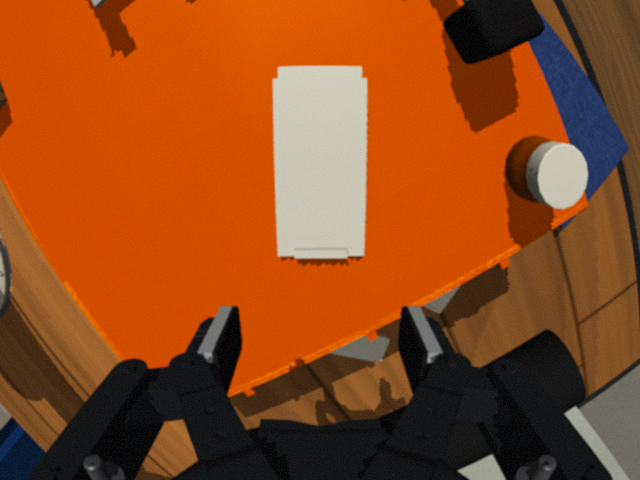

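The lid is seen squarely ahead with the ridge at the tail, edge at rows 257 (x 278–365), beak at row 67 (278–362).

Run:
```python
from h import *
c=np.load("w1.npy",allow_pickle=True).item()
P=lambda u,v,z:pix2w("wrist",u,v,z,c)
t1,t2=P(278,256,.165),P(365,256.5,.165);b1,b2=P(278,67,.163),P(362,67,.163)
t=(t1+t2)/2;b=(b1+b2)/2;d=b-t;y=np.degrees(np.arctan2(d[1],d[0]));print(np.linalg.norm(t1-t2),np.linalg.norm(b1-b2),np.linalg.norm(d),y,t)
o=bot.get_obs();a=np.radians(o['tcp_rot'][2]);g=t+.012*d/np.linalg.norm(d);e=g[:2]-o['ee_pos'][:2]
print(g,'tool dx,dy mm',1e3*(e@[np.cos(a),np.sin(a)]),1e3*(e@[np.sin(a),-np.cos(a)]))
```

```text
0.060544061361200524 0.053854284000284094 0.1279174298392811 60.15992073361597 [ 0.56078777 -0.2557623   0.165     ]
[ 0.56675801 -0.24535456  0.16481238] tool dx,dy mm 3.3554008970214744 1.8952599937052441
```

```bash
python3 -m crank '[{"gripper":68,"travel":[1.7,1,30],"twist":[0,0,-0.008]},{"gripper":68,"travel":[1.7,1,30],"twist":[0,0,0]},{"gripper":68,"travel":[0,0,20],"twist":[0,0,0]},{"gripper":68,"travel":[0,0,15],"twist":[0,0,0]},{"gripper":68,"travel":[0,0,0],"twist":[0,0,0]},{"gripper":68,"travel":[0,0,0],"twist":[0,0,0]}]' 
for i in 1 2 3; do echo; done; python3 -m crank '[{"gripper":68,"travel":[0,0,2],"twist":[0,0,0]},{"gripper":68,"travel":[0,0,2],"twist":[0,0,0]},{"gripper":68,"travel":[0,0,2],"twist":[0,0,0]},{"gripper":68,"travel":[0,0,0],"twist":[0,0,0]}]'
python3 -c "
from workcell import bot;import cv2;im=bot.camera('wrist');cv2.imwrite('pics/w2.png',im[150:470,150:490,::-1])"
```

```text
time: 3.02
ee_pos: [0.5672, -0.2455, 0.1703]
tcp_rot: [179.9, -0.0, 60.2]
wrist_force: [-0.4, 0.3, 0.8]
opening: 0.0681
grasp_force: 0.0



time: 3.52
ee_pos: [0.5668, -0.2453, 0.1631]
tcp_rot: [-180.0, 0.0, 60.2]
wrist_force: [0.3, 0.1, 0.8]
opening: 0.0681
grasp_force: 0.0
```

View pics/w2.png

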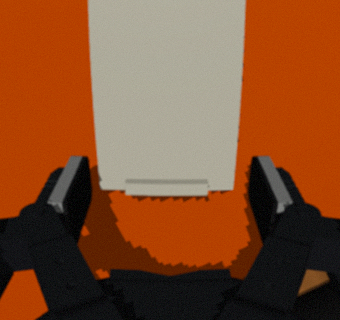

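Fingers straddle the tail symmetrically, still above the crate. Continue down, feeling for contact.

```bash
python3 -m crank '[{"gripper":68,"travel":[0,0,3],"twist":[0,0,0]},{"gripper":68,"travel":[0,0,3],"twist":[0,0,0]},{"gripper":68,"travel":[0,0,0],"twist":[0,0,0]}]' | egrep 'ee_pos|force'; for i in 1; do python3 -m crank '[{"gripper":68,"travel":[0,0,1.5],"twist":[0,0,0]},{"gripper":68,"travel":[0,0,0],"twist":[0,0,0]}]'| egrep 'ee_pos|wrist'; python3 -m crank '[{"gripper":68,"travel":[0,0,1],"twist":[0,0,0]},{"gripper":68,"travel":[0,0,0],"twist":[0,0,0]}]'| egrep 'ee_pos|wrist';  done
```

```text
ee_pos: [0.5667, -0.2453, 0.1568]
wrist_force: [0.0, -0.1, 0.2]
grasp_force: 0.0
ee_pos: [0.5669, -0.2454, 0.1557]
wrist_force: [0.9, -0.3, 0.1]
ee_pos: [0.5669, -0.2454, 0.1547]
wrist_force: [-0.3, -0.2, 0.1]
```

```bash
python3 -m crank '[{"gripper":68,"travel":[0,0,1],"twist":[0,0,0]},{"gripper":68,"travel":[0,0,0],"twist":[0,0,0]}]'| egrep 'ee_pos|wrist'; python3 -m crank '[{"gripper":68,"travel":[0,0,1],"twist":[0,0,0]},{"gripper":68,"travel":[0,0,0],"twist":[0,0,0]}]'| egrep 'ee_pos|wrist'; python3 -m crank '[{"gripper":68,"travel":[0,0,1],"twist":[0,0,0]},{"gripper":68,"travel":[0,0,0],"twist":[0,0,0]}]'| egrep 'ee_pos|wrist'
```

```text
ee_pos: [0.5669, -0.2454, 0.1537]
wrist_force: [-0.3, 0.5, -0.1]
ee_pos: [0.5669, -0.2454, 0.1529]
wrist_force: [-0.2, 0.1, 3.1]
ee_pos: [0.567, -0.2454, 0.1529]
wrist_force: [-1.9, 1.3, 8.3]
```

```bash
python3 -m crank '[{"gripper":68,"travel":[0,0,-4],"twist":[0,0,0]},{"gripper":55,"travel":[0,0,0],"twist":[0,0,0]},{"gripper":55,"travel":[0,0,0],"twist":[0,0,0]},{"gripper":55,"travel":[0,0,0],"twist":[0,0,0]},{"gripper":55,"travel":[0,0,0],"twist":[0,0,0]}]' 40;  python3 -m crank '[{"gripper":55,"travel":[0,0,-10],"twist":[0,0,0]},{"gripper":55,"travel":[0,0,-30],"twist":[0,0,0]},{"gripper":55,"travel":[0,0,-30],"twist":[0,0,0]},{"gripper":55,"travel":[0,0,0],"twist":[0,0,0]}]'
```

```text
time: 5.82
ee_pos: [0.5671, -0.2455, 0.1567]
tcp_rot: [179.9, -0.0, 60.2]
wrist_force: [-1.1, 0.4, 6.4]
opening: 0.058
grasp_force: 42.2
time: 6.32
ee_pos: [0.5677, -0.2457, 0.2286]
tcp_rot: [179.8, -0.0, 60.2]
wrist_force: [0.9, 0.0, -0.3]
opening: 0.0583
grasp_force: 42.9
```

```bash
python3 -m crank '[{"gripper":55,"travel":[0,0,0],"twist":[0,0,-0.177]},{"gripper":55,"travel":[0,0,0],"twist":[0,0,-0.177]},{"gripper":55,"travel":[0,0,0],"twist":[0,0,-0.178]},{"gripper":55,"travel":[25,-3,0],"twist":[0,0,0]},{"gripper":55,"travel":[30,-3,0],"twist":[0,0,0]},{"gripper":55,"travel":[25,-3,0],"twist":[0,0,0]},{"gripper":55,"travel":[10,0,0],"twist":[0,0,0]},{"gripper":55,"travel":[0,0,0],"twist":[0,0,0]},{"gripper":55,"travel":[0,0,0],"twist":[0,0,0]}]'
python3 - <<'E'
from h import *
import cv2
o=bot.get_obs(); print(o['ee_pos'],o['tcp_rot'])
c=bot.calibration("wrist"); im=bot.camera("wrist"); cv2.imwrite("w3.png",im[:,:,::-1]); np.save("w3.npy",c,allow_pickle=True)
cv2.imwrite("pics/w3b.png",cv2.resize(im[0:300,180:480,::-1],None,fx=2,fy=2,interpolation=cv2.INTER_CUBIC))
E
```

```text
time: 7.45
ee_pos: [0.5569, -0.1562, 0.2255]
tcp_rot: [-180.0, 0.0, 90.7]
wrist_force: [-0.3, 0.3, -0.6]
opening: 0.0581
grasp_force: 42.9
[ 0.55689965 -0.15616959  0.22546531] [-1.79978690e+02  6.22680755e-03  9.06619988e+01]
```

View pics/w3b.png

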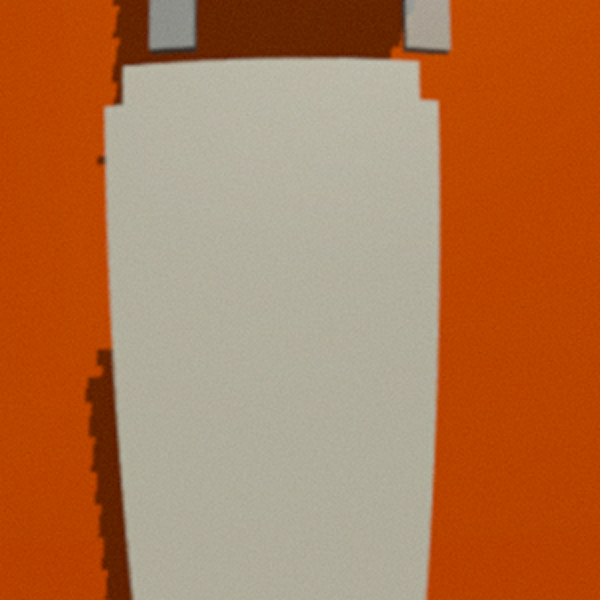

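Run:
```python
from h import *
c=np.load("w3.npy",allow_pickle=True).item()
P=lambda u,v,z:pix2w("wrist",180+u/2,v/2,z,c)
l1,l2=P(196.5,50,.194),P(404.5,50,.194);print('ledge inner',l1,l2,np.linalg.norm(l1-l2),(l1+l2)/2)
m1,m2=P(149,50,.194),P(450.5,51,.194);print('outer',m1,m2,np.linalg.norm(m1-m2),(m1+m2)/2)
for z in (.226,.229,.232,.235):
  b1,b2=P(123,66,z),P(419,61,z);s1,s2=P(104,106,z+.002),P(439,101,z+.002);r1,r2=P(132,600,z+.002),P(428,600,z+.002)
  print(z,np.linalg.norm(b1-b2),(b1+b2)/2,np.linalg.norm(s1-s2),(s1+s2)/2,np.linalg.norm(r1-r2),(r1+r2)/2, b1[:2],b2[:2],s1[:2],s2[:2])
```

```text
ledge inner [ 0.53677176 -0.02780057  0.194     ] [ 0.58478047 -0.02671309  0.194     ] 0.048021025977556385 [ 0.56077611 -0.02725683  0.194     ]
outer [ 0.52564971 -0.02728227  0.194     ] [ 0.59573102 -0.02597296  0.194     ] 0.07009353625152308 [ 0.56069037 -0.02662762  0.194     ]
0.226 0.05604697486323437 [ 0.55437176 -0.0385359   0.226     ] 0.06261296151366362 [ 0.55456904 -0.04683914  0.228     ] 0.06329294934513718 [ 0.55736779 -0.14775262  0.228     ] [ 0.52635708 -0.03923838] [ 0.58238644 -0.03783343] [ 0.52327106 -0.04756837] [ 0.58586703 -0.04610991]
0.229 0.05486433674070313 [ 0.55441767 -0.03932776  0.229     ] 0.06127292497651135 [ 0.55461139 -0.04746459  0.231     ] 0.061938359774284454 [ 0.55735024 -0.14621833  0.231     ] [ 0.52699412 -0.04001541] [ 0.58184122 -0.03864011] [ 0.52398324 -0.04817821] [ 0.58523954 -0.04675097]
0.232 0.053681698618171785 [ 0.55446358 -0.04011962  0.232     ] 0.05993288843935909 [ 0.55465373 -0.04809004  0.234     ] 0.060583770203431836 [ 0.55733268 -0.14468404  0.234     ] [ 0.52763117 -0.04079245] [ 0.581296  -0.0394468] [ 0.52469542 -0.04878806] [ 0.58461204 -0.04739203]
0.235 0.05249906049564066 [ 0.55450949 -0.04091148  0.235     ] 0.058592851902206936 [ 0.55469607 -0.04871549  0.237     ] 0.0592291806325791 [ 0.55731513 -0.14314975  0.237     ] [ 0.52826821 -0.04156949] [ 0.58075077 -0.04025348] [ 0.5254076 -0.0493979] [ 0.58398455 -0.04803309]
```

```bash
python3 -m crank '[{"gripper":55,"travel":[0,5.2,0],"twist":[0,0,0.009]},{"gripper":55,"travel":[12,0,10],"twist":[0,0,0]},{"gripper":55,"travel":[12,0,15],"twist":[0,0,0]},{"gripper":55,"travel":[0,0,0],"twist":[0,0,0]},{"gripper":55,"travel":[0,0,0],"twist":[0,0,0]}]'
python3 - <<'E'
from h import *
import cv2
o=bot.get_obs(); print(o['ee_pos'],o['tcp_rot'])
c=bot.calibration("wrist"); im=bot.camera("wrist"); cv2.imwrite("w4.png",im[:,:,::-1]); np.save("w4.npy",c,allow_pickle=True)
cv2.imwrite("pics/w4b.png",cv2.resize(im[0:160,200:440,::-1],None,fx=3,fy=3,interpolation=cv2.INTER_CUBIC))
E
```

```text
time: 8.12
ee_pos: [0.562, -0.1314, 0.201]
tcp_rot: [180.0, 0.0, 90.2]
wrist_force: [0.6, -0.3, 0.3]
opening: 0.0579
grasp_force: 43.0
[ 0.56196823 -0.13135357  0.20102437] [1.79992732e+02 9.33782109e-03 9.01908695e+01]
```

View pics/w4b.png

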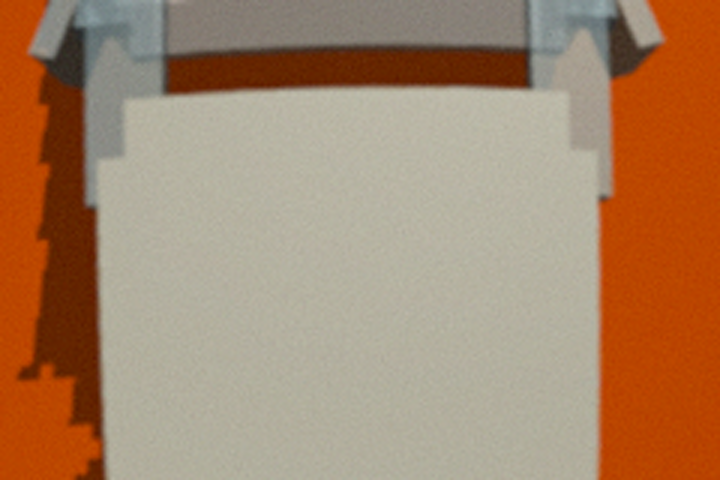

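Lid and ledges are centred together (both ≈347 in the crop) and parallel; the beak is about 14 mm over the ledges. Lower and slide in.

```bash
python3 -m crank '[{"gripper":55,"travel":[0,0,5],"twist":[0,0,0]},{"gripper":55,"travel":[0,0,3.6],"twist":[0,0,0]},{"gripper":55,"travel":[0,0,0],"twist":[0,0,0]},{"gripper":55,"travel":[0,0,0],"twist":[0,0,0]}]' |egrep 'pos|rot|wrist'
python3 -m crank '[{"gripper":55,"travel":[5,0,0],"twist":[0,0,0]},{"gripper":55,"travel":[5,0,0],"twist":[0,0,0]},{"gripper":55,"travel":[5,0,0],"twist":[0,0,0]},{"gripper":55,"travel":[0,0,0],"twist":[0,0,0]}]'|egrep 'pos|rot|wrist'
```

```text
ee_pos: [0.5619, -0.1315, 0.1922]
tcp_rot: [180.0, 0.0, 90.2]
wrist_force: [-0.2, 0.4, -0.8]
ee_pos: [0.5619, -0.1159, 0.1922]
tcp_rot: [180.0, -0.0, 90.2]
wrist_force: [0.2, -0.4, -0.0]
```

```bash
python3 -m crank '[{"gripper":55,"travel":[5,0,0],"twist":[0,0,0]},{"gripper":55,"travel":[5,0,0],"twist":[0,0,0]},{"gripper":55,"travel":[0,0,0],"twist":[0,0,0]}]'|egrep 'pos|rot|wrist'
python3 -m crank '[{"gripper":55,"travel":[5,0,0],"twist":[0,0,0]},{"gripper":55,"travel":[5,0,0],"twist":[0,0,0]},{"gripper":55,"travel":[5,0,0],"twist":[0,0,0]},{"gripper":55,"travel":[0,0,0],"twist":[0,0,0]}]'|egrep 'pos|rot|wrist'
```

```text
ee_pos: [0.5619, -0.106, 0.1922]
tcp_rot: [180.0, -0.0, 90.2]
wrist_force: [0.3, -1.0, -1.4]
ee_pos: [0.5619, -0.091, 0.1922]
tcp_rot: [180.0, -0.0, 90.2]
wrist_force: [0.0, 0.3, -1.3]
```

```bash
python3 -m crank '[{"gripper":55,"travel":[5,0,0],"twist":[0,0,0]},{"gripper":55,"travel":[5,0,0],"twist":[0,0,0]},{"gripper":55,"travel":[5,0,0],"twist":[0,0,0]},{"gripper":55,"travel":[0,0,0],"twist":[0,0,0]}]'|egrep 'pos|rot|wrist'
python3 -m crank '[{"gripper":55,"travel":[5,0,0],"twist":[0,0,0]},{"gripper":55,"travel":[5,0,0],"twist":[0,0,0]},{"gripper":55,"travel":[5,0,0],"twist":[0,0,0]},{"gripper":55,"travel":[5,0,0],"twist":[0,0,0]},{"gripper":55,"travel":[5,0,0],"twist":[0,0,0]},{"gripper":55,"travel":[0,0,0],"twist":[0,0,0]}]'|egrep 'pos|rot|wrist'
```

```text
ee_pos: [0.5618, -0.076, 0.1923]
tcp_rot: [180.0, -0.0, 90.2]
wrist_force: [-0.6, 1.0, 0.8]
ee_pos: [0.5617, -0.0509, 0.1922]
tcp_rot: [-180.0, -0.0, 90.2]
wrist_force: [-0.1, 0.4, 0.2]
```

```bash
python3 -m crank '[{"gripper":55,"travel":[5,0,0],"twist":[0,0,0]},{"gripper":55,"travel":[4,0,0],"twist":[0,0,0]},{"gripper":55,"travel":[0,0,1],"twist":[0,0,0]},{"gripper":55,"travel":[0,0,0],"twist":[0,0,0]}]'|egrep 'pos|rot|wrist'
python3 -m crank '[{"gripper":76,"travel":[0,0,0],"twist":[0,0,0]},{"gripper":76,"travel":[0,0,0],"twist":[0,0,0]},{"gripper":76,"travel":[0,0,0],"twist":[0,0,0]},{"gripper":76,"travel":[0,0,-10],"twist":[0,0,0]},{"gripper":76,"travel":[0,0,-30],"twist":[0,0,0]},{"gripper":0,"travel":[-40,0,0],"twist":[0,0,0]},{"gripper":0,"travel":[0,0,0],"twist":[0,0,0]},{"gripper":0,"travel":[0,0,0],"twist":[0,0,0]},{"gripper":0,"travel":[0,0,0],"twist":[0,0,0]},{"gripper":0,"travel":[0,0,0],"twist":[0,0,0]}]'
python3 - <<'E'
from h import *
import cv2
c=bot.calibration("wrist"); im=bot.camera("wrist"); cv2.imwrite("w5.png",im[:,:,::-1]); np.save("w5.npy",c,allow_pickle=True)
cv2.imwrite("pics/w5b.png",cv2.resize(im[0:400,140:500,::-1],None,fx=1.5,fy=1.5,interpolation=cv2.INTER_CUBIC))
E
```

```text
ee_pos: [0.5617, -0.0423, 0.1911]
tcp_rot: [-180.0, -0.0, 90.2]
wrist_force: [0.0, 1.0, 1.7]
time: 13.05
ee_pos: [0.5618, -0.0818, 0.2312]
tcp_rot: [-180.0, -0.0, 90.2]
wrist_force: [0.3, -0.1, 0.2]
opening: 0.0003
grasp_force: 0.0
```

View pics/w5b.png

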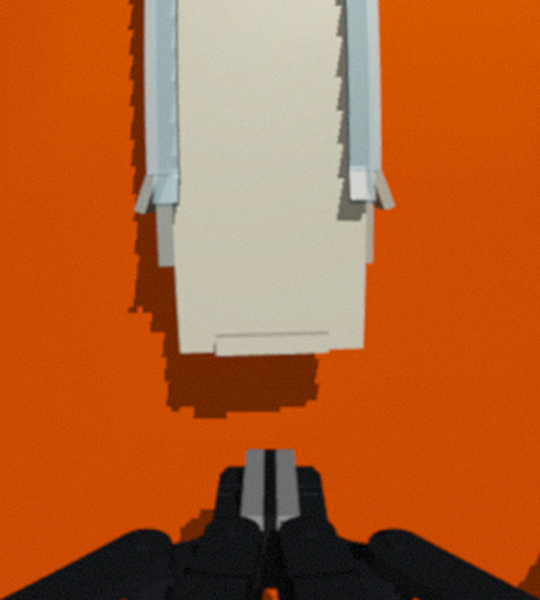

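Lid lies straight in the track, tail at about (272,348) in the crop, shut fingers behind it on the centreline. Now lower and push.

```bash
python3 -m crank '[{"gripper":0,"travel":[0,1,20],"twist":[0,0,-0.006]},{"gripper":0,"travel":[0,0,15],"twist":[0,0,-0.006]},{"gripper":0,"travel":[0,0,0],"twist":[0,0,0]},{"gripper":0,"travel":[8,0,0],"twist":[0,0,0]},{"gripper":0,"travel":[5,0,0],"twist":[0,0,0]},{"gripper":0,"travel":[4,0,0],"twist":[0,0,0]},{"gripper":0,"travel":[3,0,0],"twist":[0,0,0]},{"gripper":0,"travel":[3,0,0],"twist":[0,0,0]},{"gripper":0,"travel":[0,0,0],"twist":[0,0,0]}]'|egrep 'pos|rot|wrist'
python3 -m crank '[{"gripper":0,"travel":[5,0,0],"twist":[0,0,0]},{"gripper":0,"travel":[5,0,0],"twist":[0,0,0]},{"gripper":0,"travel":[5,0,0],"twist":[0,0,0]},{"gripper":0,"travel":[0,0,0],"twist":[0,0,0]}]'|egrep 'pos|rot|wrist'
```

```text
ee_pos: [0.5624, -0.0592, 0.1962]
tcp_rot: [-180.0, -0.0, 90.9]
wrist_force: [-0.1, 0.4, 0.6]
ee_pos: [0.5622, -0.0439, 0.1962]
tcp_rot: [-180.0, -0.0, 90.9]
wrist_force: [-0.7, -0.2, 0.8]
```

```bash
python3 -m crank '[{"gripper":0,"travel":[5,0,0],"twist":[0,0,0]},{"gripper":0,"travel":[5,0,0],"twist":[0,0,0]},{"gripper":0,"travel":[5,0,0],"twist":[0,0,0]},{"gripper":0,"travel":[5,0,0],"twist":[0,0,0]}]'|egrep 'pos|wrist'
python3 -m crank '[{"gripper":0,"travel":[5,0,0],"twist":[0,0,0]},{"gripper":0,"travel":[5,0,0],"twist":[0,0,0]},{"gripper":0,"travel":[5,0,0],"twist":[0,0,0]}]'|egrep 'pos|wrist'
python3 - <<'E'
from h import *
import cv2
im=bot.camera("wrist")
cv2.imwrite("pics/w6b.png",cv2.resize(im[0:400,140:500,::-1],None,fx=1.5,fy=1.5,interpolation=cv2.INTER_CUBIC))
E
```

```text
ee_pos: [0.5619, -0.0241, 0.1962]
wrist_force: [0.3, -1.3, 0.0]
ee_pos: [0.5614, -0.0092, 0.1962]
wrist_force: [-1.6, -3.7, -0.2]
```

View pics/w6b.png

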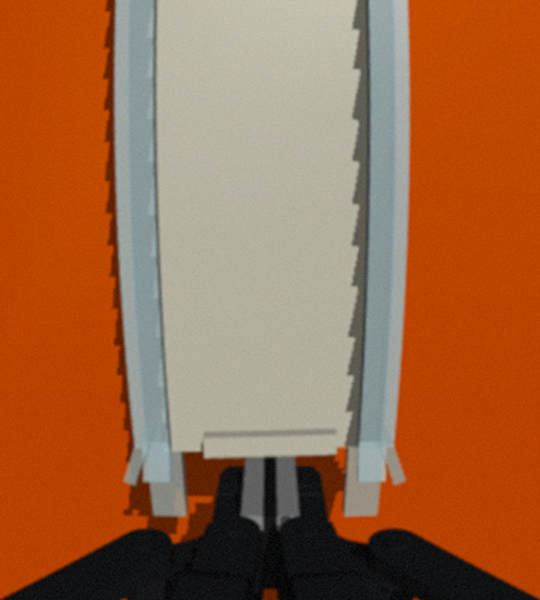

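The tail is at the mouth with the pushing fingers centred between the lips; now the careful part.

```bash
python3 -m crank '[{"gripper":0,"travel":[4,0,0],"twist":[0,0,0]},{"gripper":0,"travel":[4,0,0],"twist":[0,0,0]},{"gripper":0,"travel":[4,0,0],"twist":[0,0,0]},{"gripper":0,"travel":[4,0,0],"twist":[0,0,0]}]'|egrep 'pos|wrist'
python3 -m crank '[{"gripper":0,"travel":[2,0,0],"twist":[0,0,0]},{"gripper":0,"travel":[2,0,0],"twist":[0,0,0]}]'|egrep 'pos|wrist'
python3 -m crank '[{"gripper":0,"travel":[1.5,0,0],"twist":[0,0,0]},{"gripper":0,"travel":[1.5,0,0],"twist":[0,0,0]}]'|egrep 'pos|wrist'
```

```text
ee_pos: [0.5613, 0.0067, 0.1961]
wrist_force: [-1.9, -3.5, 1.1]
ee_pos: [0.5613, 0.0106, 0.1962]
wrist_force: [-2.3, -3.4, -0.5]
ee_pos: [0.5613, 0.0136, 0.1962]
wrist_force: [-3.4, -3.7, 0.9]
```

```bash
R='egrep pos|wrist'; python3 -m crank '[{"gripper":0,"travel":[1.5,-0.4,0],"twist":[0,0,0]},{"gripper":0,"travel":[1.5,-0.4,0],"twist":[0,0,0]}]'|egrep 'pos|wrist'
python3 -m crank '[{"gripper":0,"travel":[1.5,0,0],"twist":[0,0,0]}]'|egrep 'pos|wrist'
python3 -m crank '[{"gripper":0,"travel":[1.5,0,0],"twist":[0,0,0]}]'|egrep 'pos|wrist'
```

```text
ee_pos: [0.561, 0.0169, 0.1963]
wrist_force: [0.7, -0.6, 0.8]
ee_pos: [0.5607, 0.0183, 0.1963]
wrist_force: [-0.4, -1.5, 0.5]
ee_pos: [0.5606, 0.0198, 0.1963]
wrist_force: [-0.7, -1.6, -0.7]
```

```bash
python3 -m crank '[{"gripper":0,"travel":[1.5,0,0],"twist":[0,0,0]}]'|egrep 'pos|wrist'
python3 -m crank '[{"gripper":0,"travel":[1.5,0,0],"twist":[0,0,0]}]'|egrep 'pos|wrist'
```

```text
ee_pos: [0.5605, 0.0212, 0.1962]
wrist_force: [-0.2, -1.1, -0.2]
ee_pos: [0.5605, 0.0227, 0.1962]
wrist_force: [0.6, -0.0, 0.4]
```

```bash
python3 -m crank '[{"gripper":0,"travel":[1.5,0,0],"twist":[0,0,0]}]'|egrep 'pos|wrist'
python3 -m crank '[{"gripper":0,"travel":[1.5,0,0],"twist":[0,0,0]}]'|egrep 'pos|wrist'
```

```text
ee_pos: [0.5604, 0.0242, 0.1962]
wrist_force: [-0.3, -0.3, 0.4]
ee_pos: [0.5604, 0.0256, 0.1962]
wrist_force: [0.7, -1.7, 1.3]
```

```bash
python3 -m crank '[{"gripper":0,"travel":[1.5,0,0],"twist":[0,0,0]}]'|egrep 'pos|wrist'
```

```text
ee_pos: [0.5604, 0.0272, 0.1962]
wrist_force: [-0.7, -1.9, 0.7]
```

```bash
python3 -m crank '[{"gripper":0,"travel":[1.5,0,0],"twist":[0,0,0]}]'|egrep 'pos|wrist'
```

```text
ee_pos: [0.5603, 0.0287, 0.1962]
wrist_force: [-0.2, -0.6, 1.4]
```

```bash
python3 -m crank '[{"gripper":0,"travel":[1.5,0,0],"twist":[0,0,0]}]'|egrep 'pos|wrist'
```

```text
ee_pos: [0.5603, 0.0302, 0.1962]
wrist_force: [1.3, -0.9, 0.8]
```

```bash
python3 -m crank '[{"gripper":0,"travel":[1.5,0,0],"twist":[0,0,0]}]'|egrep 'pos|wrist'
```

```text
ee_pos: [0.5603, 0.0316, 0.1962]
wrist_force: [-0.0, -1.3, -0.0]
```

```bash
python3 -m crank '[{"gripper":0,"travel":[1.5,0,0],"twist":[0,0,0]}]'|egrep 'pos|wrist'
```

```text
ee_pos: [0.5603, 0.0332, 0.1962]
wrist_force: [-0.7, 0.3, -0.3]
```

```bash
python3 -m crank '[{"gripper":0,"travel":[1,0,0],"twist":[0,0,0]}]'|egrep 'pos|wrist'
```

```text
ee_pos: [0.5602, 0.0341, 0.1961]
wrist_force: [-0.3, -4.7, 0.5]
```

```bash
python3 -m crank '[{"gripper":0,"travel":[1,0,0],"twist":[0,0,0]}]'|egrep 'pos|wrist'
```

```text
ee_pos: [0.5601, 0.0342, 0.1961]
wrist_force: [-1.4, -9.8, 0.8]
```

```bash
python3 -m crank '[{"gripper":0,"travel":[1,0,0],"twist":[0,0,0]}]'|egrep 'pos|wrist'
```

```text
ee_pos: [0.56, 0.0344, 0.196]
wrist_force: [-1.3, -14.0, 0.9]
```

The stop is felt (motion halted at y = 0.034, force rising). Back off, raise, and look at the catch.

```bash
python3 -m crank '[{"gripper":0,"travel":[-5,0,0],"twist":[0,0,0]},{"gripper":0,"travel":[-15,0,0],"twist":[0,0,0]},{"gripper":0,"travel":[-10,0,-20],"twist":[0,0,0]},{"gripper":0,"travel":[-20,0,-30],"twist":[0,0,0]},{"gripper":0,"travel":[-10,0,0],"twist":[0,0,0]},{"gripper":0,"travel":[0,0,0],"twist":[0,0,0]},{"gripper":0,"travel":[0,0,0],"twist":[0,0,0]}]'
python3 - <<'E'
from h import *
import cv2
im=bot.camera("wrist"); t=bot.camera("top")[:,:,::-1]
c=bot.calibration("wrist")
p=w2pix("wrist",(.56,.045,.199),c); print(p); u,v=[int(x) for x in p]
a=cv2.resize(im[max(0,v-60):v+60,u-65:u+65,::-1],(560,517),interpolation=cv2.INTER_CUBIC)
b=cv2.resize(t[228:280,174:304],None,fx=1.8,fy=1.8)
o=np.zeros((600,800,3),np.uint8); o[:517,:560]=a; o[:b.shape[0],562:562+b.shape[1]]=b
cv2.imwrite("pics/fin.png",o)
E
```

```text
time: 19.52
ee_pos: [0.5608, -0.0238, 0.2451]
tcp_rot: [-179.9, -0.0, 90.9]
wrist_force: [0.8, 1.1, 0.1]
opening: 0.0004
grasp_force: 0.0
[319.36457518 147.76800907]
```

View pics/fin.png

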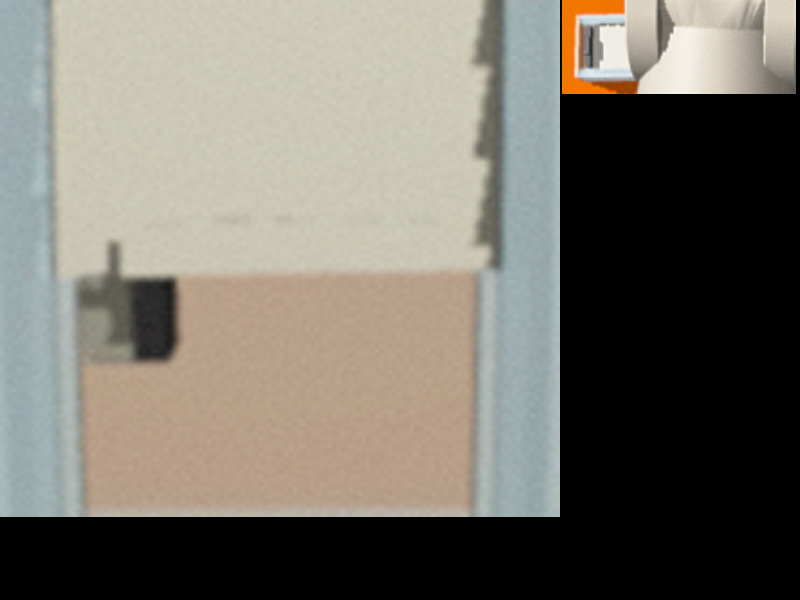

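Run:
```python
from h import *
import cv2
im=np.mean([bot.camera("wrist").astype(float) for _ in range(4)],0).mean(2).astype(int)
print('     ',list(range(268,300,1)))
for r in range(138,174): print(r,im[r,268:300])
c=bot.calibration("wrist")
for y in (.0435,.045,.0465):
  for z in (.1985,.199): print(y,z,w2pix("wrist",(.56,y,z),c),w2pix("wrist",(.54,y,z),c))
for v in (150,151,152): print(v,pix2w("wrist",319,v,.199,c))
T=c['camera_from_world'];print(-T[:3,:3].T@T[:3,3])
```

```text
[268, 269, 270, 271, 272, 273, 274, 275, 276, 277, 278, 279, 280, 281, 282, 283, 284, 285, 286, 287, 288, 289, 290, 291, 292, 293, 294, 295, 296, 297, 298, 299]
138 [192 195 194 193 193 193 194 192 193 194 194 194 192 192 193 190 188 187
 188 189 192 191 192 192 192 191 194 193 193 193 190 191]
139 [192 193 194 193 193 194 194 194 192 194 194 193 194 192 187 186 186 184
 186 188 190 189 190 191 191 190 192 191 192 193 193 191]
140 [191 194 193 193 191 193 193 193 192 193 193 194 193 192 195 190 190 188
 191 190 193 192 193 192 192 193 192 193 192 193 194 192]
141 [190 194 192 194 195 192 194 193 192 193 194 193 193 193 192 193 194 193
 194 193 193 194 193 193 194 193 193 194 194 194 193 194]
142 [190 194 194 194 192 193 194 194 195 194 191 183 180 182 190 193 194 193
 193 193 193 195 194 194 194 193 192 194 194 194 192 194]
143 [190 195 192 193 193 193 194 194 195 193 179 151 141 159 180 192 193 193
 192 194 193 193 192 194 194 194 193 194 194 192 194 192]
144 [190 194 195 191 194 194 192 192 193 194 176 133 112 141 176 193 193 193
 193 194 195 191 192 193 194 193 192 192 195 193 193
[... 3787 characters left out ...]
73 [175 180 174 157 142 150 159 159 157 158 157 157 158 157 159 159 158 160
 160 159 160 161 159 161 161 162 161 161 160 162 160 162]
0.0435 0.1985 [318.87439293 150.37310711] [279.6164719  150.13701631]
0.0435 0.199 [318.8714204  150.43951193] [279.51188339 150.20350253]
0.045 0.1985 [318.91869748 147.45430418] [279.61451901 147.22882086]
0.045 0.199 [318.91583651 147.51307869] [279.50976729 147.28776276]
0.0465 0.1985 [318.96313406 144.53273739] [279.61420204 144.31788861]
0.0465 0.199 [318.96038552 144.5838598 ] [279.50929954 144.3692647 ]
150 [0.56006169 0.04372631 0.199     ]
151 [0.56006939 0.04321358 0.199     ]
152 [0.56007709 0.04270065 0.199     ]
[0.5603784  0.05645907 0.3886875 ]
```

The final view shows the lid's rear edge straight at crop row 275 with the nub (80–135, 280–360) directly behind it. I'll check the catch's height from an oblique angle, numerically.

```bash
python3 -m crank '[{"gripper":0,"travel":[-40,0,0],"twist":[0,0,0]},{"gripper":0,"travel":[-40,0,15],"twist":[0,0,0]},{"gripper":0,"travel":[-40,0,20],"twist":[0,0,0]},{"gripper":0,"travel":[-10,0,10],"twist":[0,0,0]},{"gripper":0,"travel":[0,0,0],"twist":[0,0,0]},{"gripper":0,"travel":[0,0,0],"twist":[0,0,0]}]' | egrep 'time|pos'
python3 - <<'E'
from h import *
c=bot.calibration("wrist")
im=np.mean([bot.camera("wrist").astype(float) for _ in range(4)],0).mean(2).astype(int)
np.save("w7.npy",im)
for nm,x,y,z in [("lidtop L",.540,.0435,.199),("lidbot L",.540,.0435,.194),("nub up",.540,.042,.1985),("nub down",.540,.042,.1935),("rampend up",.54,.032,.194),("ridge top",.56,.0435,.203),("lidtop R",.580,.0435,.199),("lidbot R",.580,.0435,.194),("nubinner",.5425,.042,.1985),("nubouter",.5365,.042,.1985)]:
    print(nm,w2pix("wrist",(x,y,z),c).round(1))
p=w2pix("wrist",(.54,.0435,.199),c).astype(int); q=w2pix("wrist",(.58,.0435,.199),c).astype(int)
print('cols',p[0]-9,q[0]-4)
for r in range(p[1]-12,p[1]+32): print(r,im[r,p[0]-9:p[0]+14],im[r,q[0]-4:q[0]+6])
E
```

```text
time: 20.58
ee_pos: [0.5633, -0.1529, 0.202]
lidtop L [ 271.  -124.1]
lidbot L [ 272.3 -118.2]
nub up [ 271.  -121.2]
nub down [ 272.2 -115.2]
rampend up [271.  -99.7]
ridge top [ 318.  -130.4]
lidtop R [ 365.2 -123.4]
lidbot R [ 364.  -117.4]
nubinner [ 276.8 -121.5]
nubouter [ 262.9 -120.6]
cols 262 361
-136 [95 90 77 62 55 54 51 51 51 51 50 52 48 50 52 49 51 50 50 41 32 22 18] [95 94 94 94 94 94 94 94 93 94]
-135 [95 89 71 55 48 48 49 52 52 50 49 50 53 50 50 51 51 51 48 41 29 21 18] [95 94 93 94 94 94 94 95 95 95]
-134 [95 87 69 53 49 51 51 52 49 50 51 51 50 51 50 53 51 50 44 36 28 22 19] [94 95 95 95 95 95 93 96 95 93]
-133 [95 88 68 51 50 51 50 51 50 51 51 49 50 50 51 49 50 45 42 34 23 20 21] [91 93 94 93 94 93 94 95 93 95]
-132 [95 89 68 50 50 51 50 50 51 49 49 50 53 50 52 48 45 40 33 24 21 22 21] [79 91 95 95 94 95 95 94 95 93]
-131 [95 88 68 52 50 50 50 50 49 52 52 50 51 51 50 44 40 33 24 21 18 19 21] [62 83 93 94 94 93 93 94 95 94]
-130 [94 86 66 53 50 50 51 51 50 50 50 51 52 50 49 36 31 21 21 20 21 22 17] [46 71 86 93 95 94 95 95 95 95]
-129 [91 80 62 52 51 49 49 51 50 51 5
[... 3251 characters left out ...]
9 16 15 19 18 19 20 19 19] [11 17 16 12 10 12 10 11 13 15]
-98 [14 20 17 15 15 17 16 13 15 13 15 14 15 14 16 14 15 17 15 15 14 13 17] [15 13 17 14 15 11 13 12 12 16]
-97 [20 17 20 17 19 15 16 16 17 18 19 19 16 18 15 15 15 17 12 17 18 16 14] [17 15 14 17 15 16 16 19 16 17]
-96 [20 18 21 22 20 17 21 19 21 17 19 18 18 16 16 21 19 18 18 17 15 17 16] [17 19 19 19 19 20 22 19 21 19]
-95 [17 22 20 23 21 21 20 22 22 19 20 20 22 18 18 20 21 21 20 19 19 18 20] [19 18 21 19 20 15 18 21 19 18]
-94 [22 20 20 20 23 22 21 20 21 19 19 22 21 21 20 20 20 19 20 23 19 22 19] [22 21 20 22 20 19 21 22 18 23]
-93 [21 20 18 22 20 21 18 18 20 21 21 21 20 21 22 17 23 19 21 22 21 22 23] [20 21 16 21 21 17 19 20 24 21]
```

```bash
python3 -m crank '[{"gripper":0,"travel":[30,0,0],"twist":[0,0,0]},{"gripper":0,"travel":[10,0,0],"twist":[0,0.175,0]},{"gripper":0,"travel":[0,0,0],"twist":[0,0.175,0]},{"gripper":0,"travel":[0,0,0],"twist":[0,0,0]},{"gripper":0,"travel":[0,0,0],"twist":[0,0,0]}]' | egrep 'time|pos'
python3 - <<'E'
from h import *
c=bot.calibration("wrist")
im=np.mean([bot.camera("wrist").astype(float) for _ in range(4)],0).mean(2).astype(int)
np.save("w7.npy",im)
for nm,x,y,z in [("lidtop L",.540,.0435,.199),("lidbot L",.540,.0435,.194),("nub up",.540,.042,.1985),("nub down",.540,.042,.1935),("rampend up",.54,.032,.194),("ridge top",.56,.0435,.203),("lidtop R",.580,.0435,.199),("lidbot R",.580,.0435,.194),("nubinner",.5425,.042,.1985),("nubouter",.5365,.042,.1985)]:
    print(nm,w2pix("wrist",(x,y,z),c).round(1))
p=w2pix("wrist",(.54,.0435,.199),c).astype(int); q=w2pix("wrist",(.58,.0435,.199),c).astype(int)
print('cols',p[0]-9,q[0]-4)
for r in range(max(0,p[1]-12),p[1]+28): print(r,*im[r,p[0]-9:p[0]+14],' | ',*im[r,q[0]-4:q[0]+6])
E
```

```text
time: 21.4
ee_pos: [0.5626, -0.1139, 0.2013]
lidtop L [280.5   4.6]
lidbot L [281.4   9.9]
nub up [280.5   7.2]
nub down [281.3  12.5]
rampend up [280.2  26.2]
ridge top [ 3.184e+02 -3.000e-01]
lidtop R [356.3   5.2]
lidbot R [355.5  10.6]
nubinner [285.2   7.1]
nubouter [273.9   7.4]
cols 271 352
0 200 199 199 199 200 199 201 200 185 150 115 97 83 69 64 61 62 62 60 62 61 59 60  |  137 201 223 223 224 224 224 224 224 222
1 201 199 200 201 202 201 202 201 185 148 112 99 84 64 59 57 59 57 59 57 58 60 59  |  134 196 219 220 220 218 221 221 221 223
2 198 198 196 199 198 197 200 194 176 137 109 97 85 66 59 56 59 56 57 58 58 57 58  |  125 173 195 196 196 197 198 200 202 206
3 191 188 186 185 184 183 181 176 150 118 96 91 79 66 57 57 59 56 57 56 57 59 57  |  99 130 147 148 148 151 152 155 159 164
4 163 158 155 150 150 146 142 136 113 90 77 78 73 60 56 58 57 57 58 59 57 56 57  |  69 83 92 93 94 95 99 101 105 107
5 114 109 104 99 96 95 89 85 74 67 64 61 62 58 56 56 59 58 57 56 59 58 56  |  57 58 58 57 60 56 63 63 61 66
6 68 69 70 68 63 62 64 63 59 58 60 61 61 58 58 58 57 56 57 57 58 57 59  | 
[... 2516 characters left out ...]
137 137 135 130 106 67 44 43 43 43 42 43 59 106  |  181 181 180 181 182 181 183 181 182 176
27 160 144 138 126 114 111 108 109 107 105 104 105 100 85 59 43 42 45 41 42 41 52 95  |  180 180 181 181 180 180 181 183 182 176
28 158 144 139 118 88 75 71 69 70 66 68 65 63 59 48 43 42 46 44 42 40 50 89  |  181 181 181 180 182 182 182 183 183 177
29 156 147 152 129 84 51 48 49 47 47 47 47 47 45 46 45 41 46 43 43 38 44 84  |  181 181 181 181 181 180 181 181 181 177
30 153 150 157 139 87 47 41 43 43 42 44 42 41 45 42 44 43 42 43 44 39 43 78  |  181 181 181 180 180 180 181 181 182 179
31 153 148 159 140 87 47 40 40 43 44 43 42 43 43 44 44 44 44 43 43 41 39 74  |  180 182 183 180 181 181 181 182 182 178
```

The nub's top starts about 3 px below the lid's top edge. I predicted 2.6 px with the catch up and at least 5.3 px with it held down, so it has sprung up behind the lid.

```bash
python3 -c "
from workcell import bot; print(bot.get_obs()['wrist_force']); print(bot.job_done())"
```

```text
[0.67811399 0.48982548 0.95125307]
the job is handed in; nothing more can be done
None
```

The lid is in the track and slid home against the stop, which I felt at a peak push of about 14 N. The catch measures as sprung up behind it in the last camera images, and I handed the job in at about 21.5 s with the robot touching nothing; the hand-in returned no verdict.

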